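# Load and close the router-board test fixture

### The job

Put every router board lying on the desk into a nest of the fixture's carrier at its loading station, lying flat in the nest with the network jacks towards the robot, then slide the carrier along its rails until it clicks home at the test station. Swing the clear lid down over the boards and press it shut, then give its bar a firm upward tug to check that the catch has really held, pressing harder and tugging again if it gives; once it has held, press the start button right down and let go. Leave the phone and the potted plant where they are.

Things in the scene. Friction and masses are not known exactly. Their poses are not given: they have to be found in the camera images.
- fixture: Test fixture: grey housing 235 mm (x) by 460 mm (y), top at 45 mm, two steel rails along y. Origin at desk level; the housing reaches 132 mm in front (-x), 103 mm behind, 240 mm right (-y) and 220 mm left (+y) of it. x points away from the robot, y along the rails from the loading station (right) to the test station under the lid (left). Turned up to 0.06 rad.
- carrier (a joint): Travel of the carrier along the rails (fixture's +y), m: 0 = right end, loading station; 0.220 = end stop, home at the test station. Starts at 0 to 0.04, stays where left (friction about 1 N). A spring detent resists with about 8 N at 0.205 to 0.212; past that it is held at 0.217 to 0.220.
- carrier_bar (a point): Middle of the carrier's upright pull bar: round steel bar 10 mm thick, 56 mm long along the fixture's x, 45 mm above the nest floors, on two legs at its ends, at the carrier's right (-y) end, 118 mm from the middle nest's centre. Best pinched from above, fingers closing along the fixture's y.
- nest0 (a point): Centre of the floor of the carrier's right (-y) nest (68 mm along the fixture's x by 48 mm along y, 2 mm of play round a board; rounded black ribs 8 mm high around it). Nest centres are 60 mm apart along y; floors 68 mm above the desk. Axes as the fixture's.
- nest1 (a point): Centre of the floor of the carrier's middle nest (68 mm along the fixture's x by 48 mm along y, 2 mm of play round a board; rounded black ribs 8 mm high around it). Nest centres are 60 mm apart along y; floors 68 mm above the desk. Axes as the fixture's.
- nest2 (a point): Centre of the floor of the carrier's left (+y) nest (68 mm along the fixture's x by 48 mm along y, 2 mm of play round a board; rounded black ribs 8 mm high around it). Nest centres are 60 mm apart along y; floors 68 mm above the desk. Axes as the fixture's.
- board0: Router board, 2 or 3 alike: 64 (x) by 44 (y) by 3 mm, 90 g; on its middle a finned heat sink 24 (x) by 22 (y) mm, top 21 mm above the underside, best gripped across the 22 mm; two steel network jacks on its -x edge (x -32 to -16 mm, 16 mm high). Origin: centre of the underside. Starts flat on the desk at the right, jacks roughly to the robot (yaw within 0.4 rad). None if absent.
- board1: Router board, 2 or 3 alike: 64 (x) by 44 (y) by 3 mm, 90 g; on its middle a finned heat sink 24 (x) by 22 (y) mm, top 21 mm above the underside, best gripped across the 22 mm; two steel network jacks on its -x edge (x -32 to -16 mm, 16 mm high). Origin: centre of the underside. Starts flat on the desk at the right, jacks roughly to the robot (yaw within 0.4 rad). None if absent.
- board2: Router board, 2 or 3 alike: 64 (x) by 44 (y) by 3 mm, 90 g; on its middle a finned heat sink 24 (x) by 22 (y) mm, top 21 mm above the underside, best gripped across the 22 mm; two steel network jacks on its -x edge (x -32 to -16 mm, 16 mm high). Origin: centre of the underside. Starts flat on the desk at the right, jacks roughly to the robot (yaw within 0.4 rad). None if absent.
- board0_jacks (a point): Point between the two jacks of board0, 24 mm towards -x from its centre, 10 mm above the underside. In a nest it must be on the robot's side (-x of the fixture). None if absent.
- board1_jacks (a point): Point between the two jacks of board1, 24 mm towards -x from its centre, 10 mm above the underside. In a nest it must be on the robot's side (-x of the fixture). None if absent.
- board2_jacks (a point): Point between the two jacks of board2, 24 mm towards -x from its centre, 10 mm above the underside. In a nest it must be on the robot's side (-x of the fixture). None if absent.
- lid (a joint): Angle of the clear lid, rad: 0 = fully shut; stands open at 1.58 to 1.8 (stop at 1.8) at the start; let go below about 1.3 it falls slowly, damped. Uncaught it rests on the catch's bolt at 0.06 to 0.09. Pressed down and caught it lies at 0 to 0.003 and lifts only to about 0.015 (3 mm at the bar) before the catch holds. Pads under it end 1 mm above seated heat sinks.
- lid_hinge (a point): Middle of the lid's hinge line, 112 mm above the desk, at the back (+x) of the test station; the line runs along the fixture's y. The lid (184 mm wide, 150 mm deep) opens upward from the front.
- lid_bar (a point): Middle of the lid's round steel front bar, 11 mm thick, 110 mm long along y, 42 mm in front of the lid's edge, 192 mm from the hinge line and level with it when shut; at the lid's top when open. It can be pinched from above at any lid angle, fingers closing along the fixture's x (it turns between the pads), or pressed down.
- catch: Steel catch block under the middle of the lid's front edge with a spring bolt, fixed to the housing (origin at its foot, 45 mm up). It snaps over a roller under the lid when the lid's bar is pressed down hard enough: a steady 6 to 18 N, different every time and not to be seen. Caught, it does not let go.
- start (a joint): Travel of the start button, m: 0 = out, 0.006 = fully down (about 5 N, springs back); counts as pressed beyond 0.004.
- start_top (a point): Centre of the top of the white start button (28 mm across, in a black collar) on the housing's front strip, right of the lid; 67 mm above the desk when out. Pressed straight down.
- phone: Smartphone lying on the desk, 72 x 150 x 8 mm. Leave alone.
- succulent: Succulent in a white ceramic pot, 92 mm across, about 110 mm tall. Leave alone.
Not all that is in view belongs to the job. What is shaped like the board0 but purple is not meant.

How it is judged (in metres and radians):
On the way, in this order (a step that is already met when the one before it is completed fails the run):
1. every board lies flat in a nest, jacks towards the robot, with the carrier still at the loading side ((distance between board0 and nest0 below 0.005 m or distance between board0 and nest1 below 0.005 m or distance between board0 and nest2 below 0.005 m) and angle between each of board0, board1, board2's own z axis and vertical below 0.06 rad and x of each of board0_jacks, board1_jacks, board2_jacks in the frame of fixture below -0.02 m and (distance between board1 and nest0 below 0.005 m or distance between board1 and nest1 below 0.005 m or distance between board1 and nest2 below 0.005 m) and (distance between board2 and nest0 below 0.005 m or distance between board2 and nest1 below 0.005 m or distance between board2 and nest2 below 0.005 m) and value of joint carrier below 0.1 m), for 0.2 s.
2. the carrier with its boards is home at the test station (value of joint carrier above 0.214 m), for 0.3 s.
3. the lid is pressed fully down, caught (value of joint lid below 0.01 rad and value of joint carrier above 0.214 m), for 0.1 s.
4. the shut lid is tugged upwards and the catch holds it (over 4 N on the catch) (value of joint lid between 0.01 and 0.035 rad and contact force between catch and anything else above 4 N), for 0.1 s.
5. the start button is pressed (value of joint start above 0.004 m and value of joint lid below 0.035 rad), for 0.04 s.
At the end, for the whole second after the job is handed in: Every board present lies flat (within 0.06 rad) in a nest, its origin within 5 mm of the nest's centre, jacks towards the robot; the carrier is home (beyond 0.214 m); the lid is shut and caught (below 0.02 rad); the start button is out again ((distance between board0 and nest0 below 0.005 m or distance between board0 and nest1 below 0.005 m or distance between board0 and nest2 below 0.005 m) and angle between each of board0, board1, board2's own z axis and vertical below 0.06 rad and x of each of board0_jacks, board1_jacks, board2_jacks in the frame of fixture below -0.02 m and (distance between board1 and nest0 below 0.005 m or distance between board1 and nest1 below 0.005 m or distance between board1 and nest2 below 0.005 m) and (distance between board2 and nest0 below 0.005 m or distance between board2 and nest1 below 0.005 m or distance between board2 and nest2 below 0.005 m) and value of joint carrier above 0.214 m and value of joint lid below 0.02 rad and value of joint start below 0.002 m); the robot touches nothing.
It fails at once if the phone or the potted plant is moved by more than 20 mm (distance of any of phone, succulent from where it was at the start of the episode above 0.02 m).
It fails at once if the start button is pressed while the lid is not shut (value of joint start above 0.004 m and value of joint lid above 0.04 rad).
Of board0, board1, board2 only 2 to 3 are there at a start; the rules pass over those that are not, and their reading is None.
At some moment in a run one of board0, board1, board2 may be knocked a few centimetres aside while the robot is not near it.
Once in a run the grip may slacken for a moment while it holds something.
It also fails if it takes over 210 s, if anything falls off the work surface, if the arm or the gripper's body presses on something with over 40 N, if the wrist force passes 120 N, or if a joint passes its speed limit or range.

### The arm

A 6-joint arm with a two-finger parallel gripper is mounted at the origin on the work surface. World frame = base frame: x ahead of the robot, y to its left, z up, the work surface at z = 0. Lengths are in mm, angles in rad, forces in N, time in s.
With the tool pointing down it reaches from about 275 to 750 mm from the base axis. Payload 10.2 kg.
Tool frame: the origin (TCP) lies at the very end of the fingers, on their centre line; the grasp point (between the pads) lies 19 mm behind it; z points along the fingers, y is the line along which they close (so a half turn about z gives the same grasp; the last joint's range is limited). The gripper opens to 85 mm and grips with 20 to 120 N. Pads are 22 mm wide; open, the fingers measure 114 mm over their backs; the gripper's body (76 mm by 85 mm) begins 54 mm behind the grasp point. The pads swing forward as they close: fully open they stand 13 mm farther back than shut.
Start: joints at [1.098, 0.313, 1.498, -0, 1.331, -0.223], TCP at [129.798, 508.708, 231.294] pointing down, gripper open.
Joint ranges: [-2.94, 2.94], [-0.97, 2.17], [0.19, 2.56], [-1.23, 4.37], [0.02, 3.11], [-2.88, 2.88]. Speed limits (rad/s): [2.39, 2.39, 3.01, 3.14, 3.14, 3.14].

### API

Orientations are given as a unit quaternion [w, x, y, z].
In Python, from rig import ctrl gives the robot as it stands.
- The arm moves only by the shell command python3 -m inch 'ROWS' [OPENING] [FORCE]. ROWS is text: rows parted by semicolons, each of 6 numbers parted by spaces: the shift along the tool's x, y, z in mm, then the turn, a rotation vector about the tool's x, y, z in units of 6 degrees (1.0 is 6 degrees). A call has exactly 10 rows; each row shifts and turns the commanded pose from where the row before left it, along the tool's axes as they then stand; what a row does not reach is not made up. A row lasts 1/12 s, in which the tool goes at most 41.7 mm and 7.16 degrees, less where a joint would pass 70% of its speed; a pose out of reach is approached as far as the arm can. A call with a gripper value outside its range is refused whole. OPENING is the opening, from 0 (shut) to 1 (fully open), set as the call begins (- or left out, the last holds). The fingers move at their own pace and stop on an object; FORCE is the grip in N (left out, the last holds). Time passes only in rows, so rows that do not move let the fingers close, or fill a call up. It gives the time, the measured TCP pose, the force, the opening and the grip force at its end, in the units of the state.
- ctrl.sense(): the state, without advancing time (a new reading comes with each control period).
- ctrl.capture(name): name is "scene" or "top" or "wrist"; returns a dict with "image" (420x560x3 uint8, red, green, blue), "intrinsics" (3x3 intrinsics, pixels), "rvec" (rotation vector, rad) and "tvec" (3), from world to camera coordinates, as OpenCV has them. Camera axes: x right, y down, z forward; pixel columns grow to the right and rows downward; lengths in mm; the calibration is good to about 2 mm. A picture is of the moment at which its call begins. There is no depth.
- ctrl.finish_job(): hands the job in; it is judged then, once.
The state is a dict: "time_s": time; "joints": joint angles; "dq": joint speeds; "tau": joint torques, N m; "eef_pos": TCP position; "ee_rot": TCP orientation; "force": force on the tool from outside, world axes, zero at the start; "wrist_torque": the same for the moment, N m; "grip_width": opening from 0.0 (shut) to 1.0 (fully open); "grip_force": force on a finger pad.
Only numpy, scipy, OpenCV 4.12 (cv2) and the standard library are available. Lean on these libraries where they do the work, as an engineer would, in place of code of your own. Each camera call takes 0.05 s, during which the arm holds its last target. There are 200 camera calls.

## Working session

There is one attempt and no reset: what is moved stays moved. The work goes in short steps, Python scripts to look and compute and a shell command to move; the robot and the scene stay as the last step left them, time stands still between calls to the robot, and variables do not carry over. Pictures are saved under pics/ and viewed, at most 14 in all, crops included, and the job is handed in when it is done.

```bash
ls; mkdir -p pics; cat > h.py <<'E'
import numpy as np, cv2
from rig import ctrl
from scipy.spatial.transform import Rotation as R
def cap(n,f=None):
    c=ctrl.capture(n)
    if f: cv2.imwrite('pics/'+f,cv2.cvtColor(c['image'],cv2.COLOR_RGB2BGR))
    return c
def ray(c,uv,z):
    M=cv2.Rodrigues(np.array(c['rvec'],float))[0]; t=np.array(c['tvec'],float).ravel()
    o=-M.T@t; d=M.T@np.linalg.inv(np.array(c['intrinsics']))@np.array([uv[0],uv[1],1.])
    return o+d*(z-o[2])/d[2]
def proj(c,p):
    return cv2.projectPoints(np.array([p],float),np.array(c['rvec'],float),np.array(c['tvec'],float),np.array(c['intrinsics'],float),None)[0][0,0]
def rot():
    q=ctrl.sense()['ee_rot']; return R.from_quat([q[1],q[2],q[3],q[0]])
def delta(p,yaw=None):
    "shift in the tool frame to TCP target p; turn about tool z (6deg units) to make tool y point along yaw (mod pi)"
    s=ctrl.sense(); r=rot(); d=r.inv().apply(np.array(p)-np.array(s['eef_pos'],float).ravel())
    out=[d.round(1)]
    y=r.as_matrix()[:,1]; cur=np.arctan2(y[1],y[0])
    if yaw is not None:
        dy=(yaw-cur+np.pi/2)%np.pi-np.pi/2; out.append(round(-np.degrees(dy)/6,2))
    return out, round(cur,3)
E
python3 - <<'E'
from h import *
s=ctrl.sense(); print(s)
for n in('scene','top'):
    c=cap(n,n+'0.png'); print(n,np.array(c['intrinsics']).round(0).tolist(),ray(c,(280,210),0).round())
print(rot().as_matrix().round(3))
E
```

```text
pics
{'time_s': 0.0, 'joints': array([ 1.09762261e+00,  3.13482029e-01,  1.49844623e+00,  2.38301296e-05,
        1.33097234e+00, -2.23389832e-01]), 'dq': array([ 1.44200826e-03,  3.85708532e-04, -7.34722381e-05,  1.17024610e-03,
        3.28577796e-04, -3.87766153e-04]), 'tau': array([-6.63091171e-06, -4.12273192e+01, -2.59737754e+01, -2.12477044e-04,
        4.24217025e-03,  1.14489333e-05]), 'eef_pos': array([129.66043673, 508.47748046, 230.71523535]), 'ee_rot': array([-2.34067774e-04,  1.24570308e-01,  9.92210568e-01, -6.10760310e-04]), 'force': array([ 0.30478929, -0.86762769, -0.14486815]), 'wrist_torque': array([ 0.00011934,  0.00185512, -0.02999858]), 'grip_force': 0.0, 'grip_width': 0.9949595856141552}
scene [[416.0, 0.0, 282.0], [0.0, 416.0, 208.0], [0.0, 0.0, 1.0]] [ 535. -161.    0.]
top [[451.0, 0.0, 283.0], [0.0, 451.0, 214.0], [0.0, 0.0, 1.0]] [ 639. -120.    0.]
[[-0.969  0.247 -0.001]
 [ 0.247  0.969 -0.001]
 [ 0.    -0.001 -1.   ]]
```

```bash
python3 -m inch --help | head -30
```

```text
invalid input
```

View pics/top0.png

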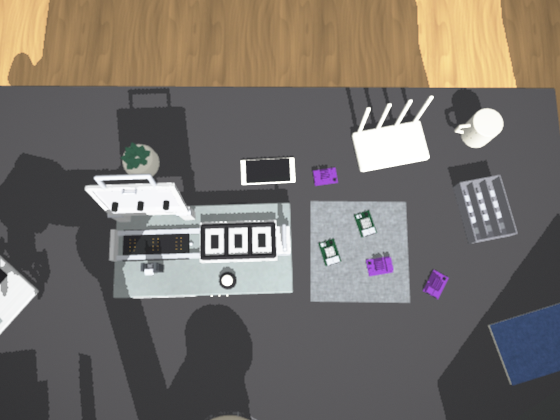

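View pics/scene0.png

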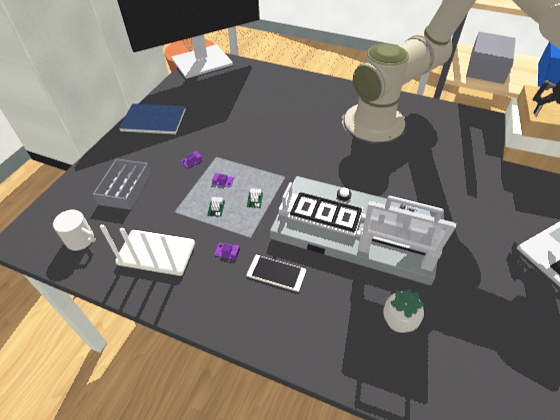

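Top view: two green boards, at (330,252) and (365,223), fit the description; purple look-alikes at (325,176), (378,265) and (435,284) don't. The nests are the white frames at (214,241), (238,240) and (262,240), the start button is at (228,280), and the lid stands open on the left.

```bash
cat >> h.py <<'E'
def blobs(mask,amin,amax=1e9):
    cs=cv2.findContours(mask.astype(np.uint8)*255,cv2.RETR_EXTERNAL,cv2.CHAIN_APPROX_NONE)[0]
    return [(cv2.contourArea(k),cv2.minAreaRect(k),k) for k in cs if amin<cv2.contourArea(k)<amax]
E
python3 - <<'E'
from h import *
c=cap('top'); im=c['image']; hsv=cv2.cvtColor(im,cv2.COLOR_RGB2HSV); H,S,V=cv2.split(hsv)
cv2.imwrite('pics/crop1.png',cv2.cvtColor(cv2.resize(im[180:310,90:420],None,fx=2.4,fy=2.4,interpolation=cv2.INTER_CUBIC),cv2.COLOR_RGB2BGR))
g=(H>55)&(H<90)&(S>90)&(V>40); g[:, :300]=0
g=cv2.morphologyEx(g.astype(np.uint8),cv2.MORPH_CLOSE,np.ones((9,9)))
for a,r,k in blobs(g,60): 
    print('green',a,np.round(r[0],1),np.round(r[1],1),r[2],ray(c,r[0],3).round(1))
    q=cv2.boxPoints(r); print([ray(c,p,3)[:2].round().tolist() for p in q])
w=(V>190)&(S<50)
for a,r,k in blobs(w,30):
    print('white',a,np.round(r[0],1),np.round(r[1],1),round(r[2],1),ray(c,r[0],68).round(1))
print(c['rvec'],c['tvec'], ray(c,(280,210),0))
E
```

```text
green 127.5 [329.1 251.4] [22.1 15.4] 72.6459732055664 [ 526.4 -252.5    3. ]
[[548.0, -224.0], [561.0, -264.0], [505.0, -281.0], [492.0, -242.0]]
green 104.0 [364.4 222.7] [21.2 14.9] 71.56504821777344 [ 605.3 -348.3    3. ]
[[626.0, -321.0], [640.0, -359.0], [585.0, -376.0], [571.0, -338.0]]
white 1100.5 [  6.  300.9] [34.4 55.8] 42.0 [386.1 559.2  68. ]
white 69.5 [332.7 260.7] [ 7.7 13. ] 74.1 [ 495.6 -255.8   68. ]
white 64.5 [136.5 257. ] [ 4. 17.] 90.0 [499.3 240.5  68. ]
white 53.5 [329.8 251.3] [7.9 8.2] 71.6 [ 519.3 -248.6   68. ]
white 439.5 [214.  240.5] [25. 18.] 90.0 [543.5  45.4  68. ]
white 332.0 [171.5 237.5] [19. 57.] 90.0 [550.1 154.5  68. ]
white 64.0 [368.4 231.1] [ 6.2 12.7] 70.0 [ 571.8 -347.    68. ]
white 444.5 [261.5 239.5] [25. 19.] 90.0 [547.4 -75.5  68. ]
white 439.0 [238. 240.] [26. 18.] 90.0 [545.4 -15.7  68. ]
white 51.0 [365.9 222.7] [8.2 8.2] 71.6 [ 593.4 -341.3   68. ]
white 6139.5 [206.9 253. ] [ 88.4 169.4] 86.4 [511.5  62.2  68. ]
white 3882.0 [179.9 206.5] [193.8  49.1] 13.3 [631.1 137.6  68. ]
white 277.0 [267.5 171.1] [25.5 54.6] 86.5 [728.5 -87.4  68. ]
white 64.0 [462.3 127.8] [ 8.5 16.3] 45.0 [ 852.4 -602.6   68. ]
white 967.0 [481.8 128.3] [29.7 44.5] 45.0 [ 851.3 -654.    68. ]
white 3144.5 [395.7 133.6] [63.  87.2] 79.4 [ 834.7 -425.9   68. ]
[ 2.12152943 -2.09794668  0.1934121 ] [-136.19323227  613.97110456 1106.15002272] [ 638.78471347 -119.85472191    0.        ]
```

View pics/crop1.png

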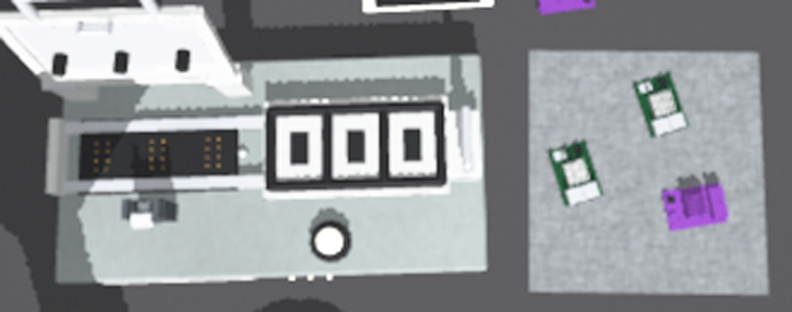

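The crop confirms it: both green boards are on the mat with their white jacks towards the robot. The fixture yaw comes out near 0.03 rad. Moving to hover near the left board.

```bash
python3 -m inch '-26 -29 0 0 0 0;-26 -29 0 0 0 0;-26 -29 0 0 0 0;-26 -29 0 0 0 0;-26 -29 0 0 0 0;-26 -29 0 0 0 0;-26 -29 0 0 0 0;-26 -29 0 0 0 0;-26 -29 0 0 0 0;-26 -29 0 0 0 0' 0.6 30 && python3 -m inch '-26 -29 0 0 0 0;-26 -29 0 0 0 0;-26 -29 0 0 0 0;-26 -29 0 0 0 0;-26 -29 0 0 0 0;-26 -29 0 0 0 0;-26 -29 0 0 0 0;-26 -29 0 0 0 0;-26 -29 0 0 0 0;-26 -29 0 0 0 0' && python3 -m inch '-26 -29 0 0 0 0;-20 -29 0 0 0 0;0 0 0 0 0 -0.67;0 0 0 0 0 -0.67;0 0 0 0 0 -0.67;0 0 0 0 0 -0.67;0 0 0 0 0 -0.67;0 0 0 0 0 -0.67;0 0 0 0 0 -0.67;0 0 0 0 0 -0.66'
python3 - <<'E'
from h import *
c=cap('wrist','w0.png'); print(delta([526,-252,11],1.88),c['tvec'])
for z in(0,): print(ray(c,(280,210),z).round(), proj(c,[526,-252,3]),proj(c,[605,-348,3]))
E
```

```text
time_s: 0.98
eef_pos: [310.3, 161.7, 231.4]
ee_rot: [0.0, 0.124, 0.992, 0.0]
force: [0.2, 0.6, -0.0]
grip_width: 0.597
grip_force: 0.0
time_s: 1.82
eef_pos: [490.7, -183.7, 231.0]
ee_rot: [-0.0, 0.125, 0.992, 0.0]
force: [-0.2, 0.8, -0.6]
grip_width: 0.599
grip_force: 0.0
time_s: 2.65
eef_pos: [520.4, -249.4, 231.0]
ee_rot: [-0.0, -0.156, 0.988, 0.0]
force: [-0.4, -0.1, 0.8]
grip_width: 0.601
grip_force: 0.0
([array([ -4.6,  -4.4, 219.9]), np.float64(0.08)], np.float64(1.889)) [ 396.81714682 -438.52981248  255.19825231]
[ 558. -242.    0.] [279.97027034 183.82966524] [186.03358319 220.31066948]
```

View pics/w0.png

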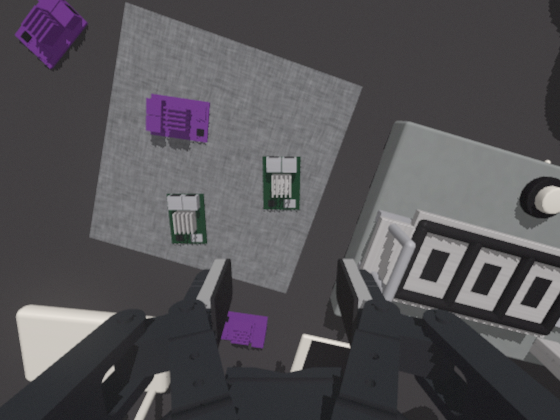

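Wrist view: target board at (281,183), second at (187,219), nests at (437,267), (488,280), (538,295). Measuring from here.

```bash
cat >> h.py <<'E'
def boards(c,off=0):
    im=c['image']; H,S,V=cv2.split(cv2.cvtColor(im,cv2.COLOR_RGB2HSV))
    g=((H>50)&(H<95)&(S>90)&(V>25)).astype(np.uint8)
    g=cv2.morphologyEx(g,cv2.MORPH_CLOSE,np.ones((21,21)))
    for a,r,k in blobs(g,300):
        P=np.array([ray(c,p,3+off)[:2] for p in k[:,0,:]]).astype(np.float32)
        m=cv2.minAreaRect(P); q=cv2.boxPoints(m); e=[q[1]-q[0],q[2]-q[1]]; l=max(e,key=np.linalg.norm); l=l*np.sign(l[0])
        print('board px',np.round(r[0]),'ctr',np.round(m[0],1),'size',np.round(m[1],1),'yaw',round(float(np.arctan2(l[1],l[0])),3))
        M=np.zeros_like(g); cv2.drawContours(M,[k],-1,1,-1); w=((V>150)&(S<60)&(M>0)).astype(np.uint8)
        for b,rr,_ in blobs(cv2.morphologyEx(w,cv2.MORPH_CLOSE,np.ones((5,5))),60):
            print('   white',b,np.round(rr[0]),np.round(rr[1]),'at sink top',ray(c,rr[0],21+off)[:2].round(1))
def nests(c):
    H,S,V=cv2.split(cv2.cvtColor(c['image'],cv2.COLOR_RGB2HSV))
    for a,r,k in blobs((V>170)&(S<50),800,6000):
        P=np.array([ray(c,p,68)[:2] for p in k[:,0,:]]).astype(np.float32); m=cv2.minAreaRect(P)
        print('white px',np.round(r[0]),np.round(m[0],1),np.round(m[1],1),round(m[2],1))
E
python3 - <<'E'
from h import *
c=cap('wrist'); boards(c); nests(c)
E
```

```text
board px [187. 219.] ctr [ 602.8 -347.2] size [62.4 42.3] yaw 0.305
board px [281. 182.] ctr [ 524.7 -250.8] size [61.6 42.1] yaw 0.317
white px [ 52. 323.] [ 753.9 -456.6] [ 71.2 150. ] 57.6
```

```bash
python3 -m inch '-3.8 -2.8 37 0 0 0;0 0 37 0 0 0;0 0 37 0 0 0;0 0 37 0 0 0;0 0 34 0 0 0;0 0 20 0 0 0;0 0 12 0 0 0;0 0 7 0 0 0;0 0 1 0 0 0;0 0 0 0 0 0' && python3 -m inch '0 0 0 0 0 0;0 0 0 0 0 0;0 0 0 0 0 0;0 0 0 0 0 0;0 0 0 0 0 0;0 0 0 0 0 0;0 0 0 0 0 0;0 0 0 0 0 0;0 0 0 0 0 0;0 0 0 0 0 0' 0 40
```

```text
time_s: 3.58
eef_pos: [525.5, -251.3, 10.2]
ee_rot: [0.001, -0.154, 0.988, -0.001]
force: [-0.1, -0.1, 0.4]
grip_width: 0.598
grip_force: 0.0
time_s: 4.42
eef_pos: [525.6, -251.4, 10.6]
ee_rot: [0.001, -0.155, 0.988, -0.001]
force: [-0.7, 1.2, 6.8]
grip_width: 0.245
grip_force: 40.2
```

```bash
python3 -m inch '0 0 -20 0 0 0;0 0 -33 0 0 0;0 0 -37 0 0 0;0 0 -37 0 0 0;0 0 -33 0 0 0;0 0 0 0 0 0.7;0 0 0 0 0 0.7;0 0 0 0 0 0.7;0 0 0 0 0 0.6;0 0 0 0 0 0' && python3 -m inch '-2.8 20 0 0 0 0;-2.8 31 0 0 0 0;-2.8 33 0 0 0 0;-2.8 33 0 0 0 0;-2.8 33 0 0 0 0;-2.8 33 0 0 0 0;-2.8 33 0 0 0 0;-2.8 33 0 0 0 0;-2.8 31 0 0 0 0;-2.8 16 0 0 0 0'
python3 - <<'E'
from h import *
c=cap('wrist','w1.png'); nests(c); boards(c); print(delta([543.5,45.4,76],1.603))
E
```

```text
time_s: 5.25
eef_pos: [524.9, -250.9, 169.6]
ee_rot: [0.0, -0.013, 1.0, -0.0]
force: [-0.2, -0.2, -0.5]
grip_width: 0.246
grip_force: 39.4
time_s: 6.08
eef_pos: [544.4, 48.9, 169.6]
ee_rot: [0.0, -0.016, 1.0, 0.0]
force: [0.4, -1.5, -1.2]
grip_width: 0.244
grip_force: 39.5
white px [497. 363.] [663.3 271.6] [154.7  64.5] 57.2
white px [486. 317.] [637.6 234.1] [ 12.5 132. ] 1.7
white px [236.  75.] [444.2  12.6] [25.  24.9] 0.2
([array([ 1.4, -4.9, 93.6]), np.float64(0.01)], np.float64(1.604))
```

View pics/w1.png

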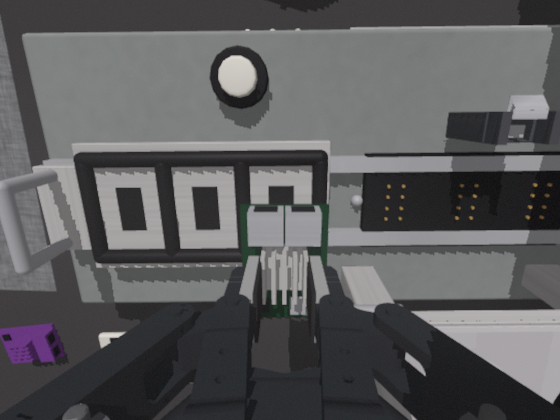

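Held board at (284,255), nests 0 and 1 at (133,208) and (205,208), start button at (238,76). I'll now measure the nests and the held board's offset in the same frame.

```bash
python3 - <<'E'
from h import *
c=cap('wrist'); im=c['image']; H,S,V=cv2.split(cv2.cvtColor(im,cv2.COLOR_RGB2HSV))
s=ctrl.sense(); print(s['eef_pos'].round(1))
m=(V>110); m[:155]=0; m[258:]=0; m[:,:90]=0; m[:,330:]=0
k=cv2.morphologyEx(m.astype(np.uint8),cv2.MORPH_OPEN,np.ones((5,5)))
for a,r,kk in blobs(k,800,9000):
    x,y,w,h=cv2.boundingRect(kk); P=np.array([ray(c,p,68)[:2] for p in kk[:,0,:]]).astype(np.float32); q=cv2.minAreaRect(P)
    print((x,y,w,h),np.round(q[0],1),np.round(q[1],1),q[2])
g=((H>50)&(H<95)&(S>90)&(V>25)); ys,xs=np.where(g); b=(xs.min(),xs.max()+1,ys.min()); print(b)
z=s['eef_pos'][2]-10.5+3
print('board corners',ray(c,(b[0],b[2]),z).round(1),ray(c,(b[1],b[2]),z).round(1))
# left/right edge lines
for v in (215,225,235,245):
    x=np.where(g[v])[0]; 
    if len(x): print(v,ray(c,(x.min(),v),z)[:2].round(1),ray(c,(x.max()+1,v),z)[:2].round(1))
print('button',[ray(c,rr[0],67).round(1) for a,rr,_ in blobs((V>170)&(S<50),800,6000) if rr[0][1]<120])
E
```

```text
[544.7  48.1 169.5]
(285, 206, 37, 41) [556.7  66.7] [34.6 29.5] 1.7969881296157837
(247, 206, 37, 41) [557.7  35.6] [34.6 29.5] 1.7734125852584839
(171, 171, 65, 77) [545.6 -13.4] [63.6 48.4] 1.8059632778167725
(94, 171, 69, 78) [547.9 -73.8] [64.7 47.2] 2.291646957397461
(248, 168, 63, 36) [523.6  46. ] [28.  48.6] 1.797809362411499
(np.int64(241), np.int64(329), np.int64(204))
board corners [512.2  28.5 162. ] [510.9  71.6 162. ]
215 [517.9  28.4] [516.6  71.5]
225 [521.9  69.4] [521.8  71.9]
235 [528.5  28.8] [528.4  30.8]
245 [534.   29.3] [532.7  71.1]
button [array([443.7,  12.3,  67. ])]
```

```bash
python3 -m inch '2.5 -3 20 0 0 0;0 0 25 0 0 0;0 0 20 0 0 0;0 0 9 0 0 0;0 0 0 0 0 0;0 0 0 0 0 0;0 0 0 0 0 0;0 0 0 0 0 0;0 0 0 0 0 0;0 0 0 0 0 0'
python3 - <<'E'
from h import *
c=cap('wrist'); im=c['image']
cv2.imwrite('pics/w2.png',cv2.cvtColor(cv2.resize(im[130:330,150:420],None,fx=2.9,fy=2.9,interpolation=cv2.INTER_CUBIC),cv2.COLOR_RGB2BGR))
E
```

```text
time_s: 7.02
eef_pos: [542.6, 42.6, 95.9]
ee_rot: [0.001, -0.014, 1.0, -0.0]
force: [0.2, 0.3, -1.1]
grip_width: 0.244
grip_force: 39.5
```

View pics/w2.png

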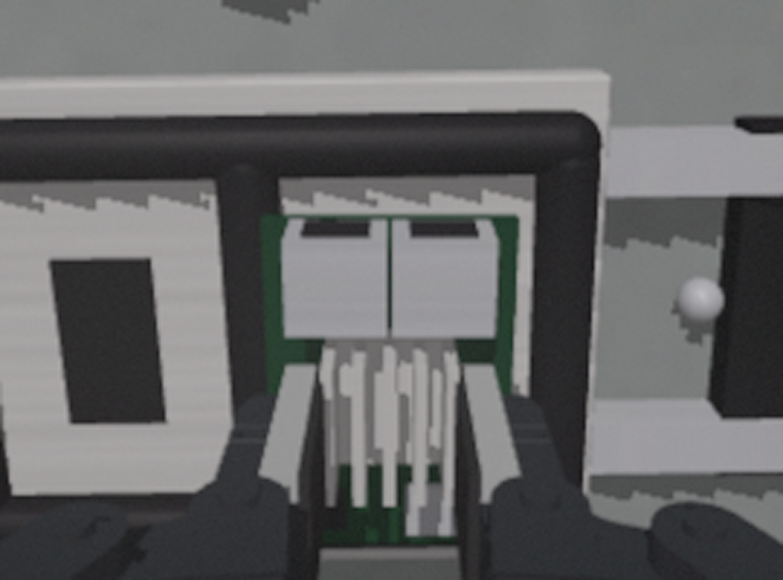

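The crop shows the board (crop u 262–518) a few mm to the right-hand (−y) side of nest 2 (crop u 280–533). Computing the offset.

```bash
python3 - <<'E'
from h import *
c=cap('wrist'); im=c['image']; H,S,V=cv2.split(cv2.cvtColor(im,cv2.COLOR_RGB2HSV))
s=ctrl.sense(); print(s['eef_pos'].round(1)); z=s['eef_pos'][2]-10.5
M=cv2.Rodrigues(np.array(c['rvec'],float))[0]; print('cam',(-M.T@np.array(c['tvec']).ravel()).round(1))
g=((H>50)&(H<95)&(S>90)&(V>20))
for v in (206,210): 
    x=np.where(g[v])[0]; a,b=ray(c,(x.min(),v),z+3),ray(c,(x.max()+1,v),z+3); print('board',a.round(1),b.round(1),((a+b)/2).round(1))
r=V[197].astype(int); print('row197',[(u,int(r[u])) for u in range(236,345,1) if abs(r[u+1]-r[u-1])>30])
for zz in (68,):
  a,b=ray(c,(246.6,197),zz),ray(c,(333.8,197),zz); print('nest',a.round(1),b.round(1),((a+b)/2).round(1))
print('front rib inner',ray(c,(290,130+180/2.9),72).round(1))
# nest1 floor far edge
col=V[:,205].astype(int); print('col205',[(v,int(col[v])) for v in range(160,330) if abs(col[v+1]-col[v-1])>40])
for v in (300,302): print(ray(c,(205,v),68).round(1))
E
```

```text
[542.5  42.7  95.6]
cam [466.8  41.  238.1]
board [511.   21.1  88.1] [509.9  63.8  88.1] [510.5  42.4  88.1]
board [513.1  21.   88.1] [512.   63.9  88.1] [512.5  42.5  88.1]
row197 [(245, 35), (246, 78), (247, 102), (257, 109), (258, 147), (264, 122), (275, 109), (276, 148), (284, 122), (297, 109), (298, 148), (305, 121), (315, 109), (316, 147), (325, 121), (333, 108), (334, 73), (335, 36)]
nest [511.7  21.6  68. ] [510.4  69.7  68. ] [511.1  45.6  68. ]
front rib inner [507.3  45.3  72. ]
col205 [(169, 142), (170, 83), (191, 34), (192, 83), (198, 140), (275, 46), (276, 126), (299, 146), (300, 93), (301, 44)]
[577.6  -4.5  68. ]
[579.   -4.6  68. ]
```

```bash
python3 -m inch '-0.4 3.2 0 0 0 0;0 0 0 0 0 0;0 0 4 0 0 0;0 0 4 0 0 0;0 0 4 0 0 0;0 0 3 0 0 0;0 0 2 0 0 0;0 0 1 0 0 0;0 0 0 0 0 0;0 0 0 0 0 0'
```

```text
time_s: 7.95
eef_pos: [542.5, 45.9, 78.5]
ee_rot: [-0.0, -0.014, 1.0, -0.0]
force: [-8.0, -1.0, 13.4]
grip_width: 0.243
grip_force: 41.2
```

```bash
python3 -m inch '1 0 0 0 0 0;0 0 0 0 0 0;0 0 0 0 0 0;0 0 0 0 0 0;0 0 0 0 0 0;0 0 0 0 0 0;0 0 0 0 0 0;0 0 0 0 0 0;0 0 0 0 0 0;0 0 0 0 0 0' && python3 -m inch '0 0 0 0 0 0;0 0 0 0 0 0;0 0 0 0 0 0;0 0 0 0 0 0;0 0 -10 0 0 0;0 0 -30 0 0 0;0 0 -35 0 0 0;0 0 -20 0 0 0;0 0 0 0 0 0;0 0 0 0 0 0' 0.5
python3 - <<'E'
from h import *
c=cap('wrist'); im=c['image']
cv2.imwrite('pics/w3.png',cv2.cvtColor(cv2.resize(im[130:330,150:420],None,fx=2.9,fy=2.9,interpolation=cv2.INTER_CUBIC),cv2.COLOR_RGB2BGR))
boards(c,68); print(delta([602.8,-347.2,170],1.876))
E
```

```text
time_s: 8.78
eef_pos: [542.4, 45.9, 78.5]
ee_rot: [0.001, -0.014, 1.0, -0.0]
force: [-2.3, 1.7, 10.1]
grip_width: 0.244
grip_force: 40.8
time_s: 9.62
eef_pos: [542.0, 45.8, 173.5]
ee_rot: [0.001, -0.014, 1.0, -0.0]
force: [0.2, -0.3, -0.6]
grip_width: 0.501
grip_force: 0.0
board px [284. 210.] ctr [541.8  46.3] size [63.2 42.6] yaw 0.025
   white 130.0 [297. 238.] [13. 14.] at sink top [557.3  56.6]
([array([ -50.5, -394.6,    2.2]), np.float64(-2.65)], np.float64(1.598))
```

View pics/w3.png

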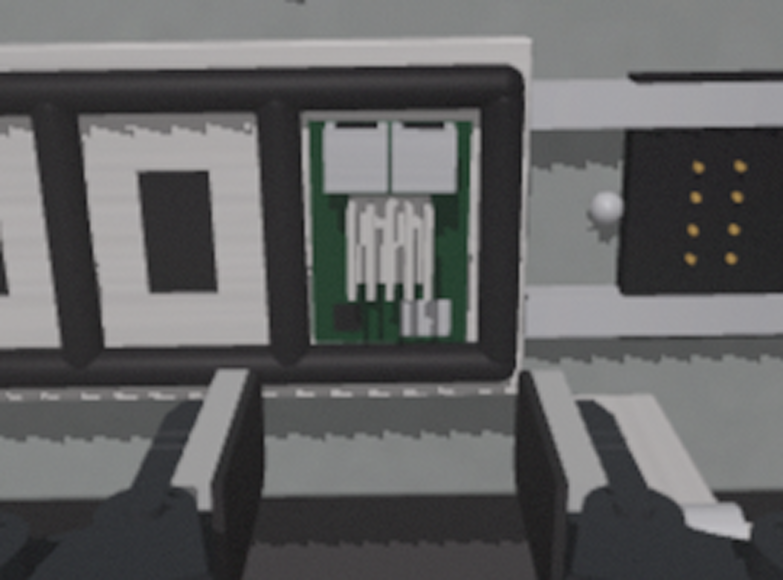

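Board one is seated in nest 2, at crop (391,230) inside the ribs. On to the second.

```bash
python3 -m inch '-5 -30 -3 0 0 0;-5 -39 -3 0 0 0;-5 -39 -3 0 0 0;-5 -39 0 0 0 0;-5 -40 0 0 0 0;-5 -40 0 0 0 0;-5 -40 0 0 0 0;-5 -40 0 0 0 0;-5 -40 0 0 0 0;-5 -36 0 0 0 0' && python3 -m inch '0 -10 0 0 0 0;0 0 0 0 0 -0.7;0 0 0 0 0 -0.7;0 0 0 0 0 -0.7;0 0 0 0 0 -0.55;0 0 0 0 0 0;0 0 0 0 0 0;0 0 0 0 0 0;0 0 0 0 0 0;0 0 0 0 0 0' 0.6
python3 - <<'E'
from h import *
c=cap('wrist'); boards(c); print(ctrl.sense()['eef_pos'].round(1),delta([602.8,-347.2,9],1.876))
E
```

```text
time_s: 10.5
eef_pos: [601.6, -337.8, 179.5]
ee_rot: [-0.001, -0.013, 1.0, 0.001]
force: [1.2, 0.4, 0.3]
grip_width: 0.497
grip_force: 0.0
time_s: 11.33
eef_pos: [602.5, -345.5, 181.1]
ee_rot: [-0.0, -0.152, 0.988, 0.0]
force: [0.2, -0.0, 0.1]
grip_width: 0.6
grip_force: 0.0
board px [281. 189.] ctr [ 603.2 -347.4] size [61.4 42.4] yaw 0.303
   white 71.0 [292. 212.] [ 7. 11.] at sink top [ 618.3 -332.3]
[ 602.5 -345.5  181.2] ([array([  0.2,  -1.7, 172.2]), np.float64(-0.01)], np.float64(1.875))
```

```bash
python3 -m inch '-0.5 -1.8 30 0 0 0;0 0 35 0 0 0;0 0 35 0 0 0;0 0 30 0 0 0;0 0 20 0 0 0;0 0 12 0 0 0;0 0 7 0 0 0;0 0 2 0 0 0;0 0 0 0 0 0;0 0 0 0 0 0' && python3 -m inch '0 0 0 0 0 0;0 0 0 0 0 0;0 0 0 0 0 0;0 0 0 0 0 0;0 0 0 0 0 0;0 0 0 0 0 0;0 0 0 0 0 0;0 0 0 0 0 0;0 0 0 0 0 0;0 0 0 0 0 0' 0 40 && python3 -m inch '0 0 -20 0 0 0;0 0 -33 0 0 0;0 0 -37 0 0 0;0 0 -37 0 0 0;0 0 -33 0 0 0;0 0 0 0 0 0.7;0 0 0 0 0 0.7;0 0 0 0 0 0.7;0 0 0 0 0 0.57;0 0 0 0 0 0'
python3 - <<'E'
from h import *
print(delta([544,-14.2,170],1.6))
E
```

```text
time_s: 12.22
eef_pos: [604.2, -347.7, 11.9]
ee_rot: [0.001, -0.152, 0.988, -0.001]
force: [0.4, 0.2, 0.9]
grip_width: 0.6
grip_force: 0.0
time_s: 13.05
eef_pos: [604.0, -347.5, 11.4]
ee_rot: [0.001, -0.152, 0.988, -0.001]
force: [-0.6, 0.5, 6.3]
grip_width: 0.244
grip_force: 39.9
time_s: 13.88
eef_pos: [603.4, -347.0, 169.9]
ee_rot: [-0.0, -0.012, 1.0, 0.0]
force: [0.7, 0.6, -1.0]
grip_width: 0.242
grip_force: 39.3
([array([5.160e+01, 3.342e+02, 1.000e-01]), np.float64(-0.05)], np.float64(1.594))
```

```bash
python3 -m inch '5.1 22 0 0 0 0;5.1 34 0 0 0 0;5.1 37 0 0 0 0;5.1 37 0 0 0 0;5.1 37 0 0 0 0;5.1 37 0 0 0 0;5.1 37 0 0 0 0;5.1 37 0 0 0 0;5.1 33 0 0 0 0;5.1 23 0 0 0 0' && python3 -m inch '0 0 0 0 0 0;0 0 20 0 0 0;0 0 25 0 0 0;0 0 20 0 0 0;0 0 8 0 0 0;0 0 0 0 0 0;0 0 0 0 0 0;0 0 0 0 0 0;0 0 0 0 0 0;0 0 0 0 0 0'
python3 - <<'E'
from h import *
c=cap('wrist'); im=c['image']; H,S,V=cv2.split(cv2.cvtColor(im,cv2.COLOR_RGB2HSV))
s=ctrl.sense(); z=s['eef_pos'][2]-11.3; print(s['eef_pos'].round(1),s['grip_width'],delta([544,-14.2,79.3],1.598))
g=((H>50)&(H<95)&(S>90)&(V>20)); ys=np.where(g[:, 230:340].sum(1)>30)[0]; print('first green row',ys.min())
for v in (206,210): 
    x=np.where(g[v,225:345])[0]+225; a,b=ray(c,(x.min(),v),z+3),ray(c,(x.max()+1,v),z+3); print('board',a.round(1),b.round(1),((a+b)/2).round(1))
r=V[197].astype(int); e=[u for u in range(225,350) if abs(r[u+1]-r[u-1])>30]; print(e)
for u in (e[0],e[-1]): print(u,ray(c,(u,197),68).round(1))
E
```

```text
time_s: 14.72
eef_pos: [543.2, -11.8, 170.4]
ee_rot: [-0.0, -0.015, 1.0, 0.0]
force: [-0.1, 0.5, -0.2]
grip_width: 0.24
grip_force: 39.4
time_s: 15.55
eef_pos: [544.5, -14.8, 98.2]
ee_rot: [0.001, -0.013, 1.0, -0.0]
force: [0.2, -0.1, -0.2]
grip_width: 0.248
grip_force: 39.4
[544.4 -14.7  98. ] 0.2446742034327556 ([array([ 0.4,  0.5, 18.7]), np.float64(-0.01)], np.float64(1.597))Traceback (most recent call last):
  File "<stdin>", line 4, in <module>
    return umr_minimum(a, axis, None, out, keepdims, initial, where)
ValueError: zero-size array to reduction operation minimum which has no identity
```

```bash
python3 - <<'E'
from h import *
cap('wrist','w4.png')
E
```

```text
(no output)
```

View pics/w4.png

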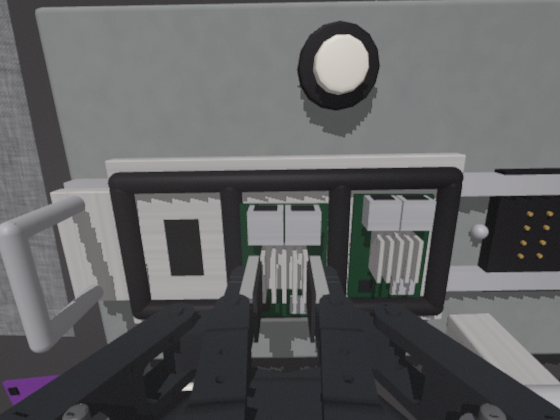

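The board is held normally over nest 1, at (284,260); its green is just dark in the shadow. Offset from row edges.

```bash
python3 - <<'E'
from h import *
c=cap('wrist'); im=c['image'].astype(int); z=98-11.3
V=im.max(2); r=V[197]; print([(u,int(r[u])) for u in range(225,350) if abs(r[u+1]-r[u-1])>30])
g=(im[:,:,1]>im[:,:,0]+12)&(im[:,:,1]>im[:,:,2]+3)
print([int(v) for v in range(195,215) if g[v,235:335].sum()>25][:1])
for v in (208,214,220):
    x=np.where(g[v,232:336])[0]+232; a,b=ray(c,(x.min(),v),z+3),ray(c,(x.max()+1,v),z+3); print(x.min(),x.max(),'board',((a+b)/2).round(1),round(b[1]-a[1],1))
e=[u for u in range(225,350) if abs(r[u+1]-r[u-1])>30]
a,b=ray(c,(e[0]+.5,197),68),ray(c,(e[-1]-.5,197),68); print('nest',((a+b)/2).round(1),b[1]-a[1])
E
```

```text
[(241, 47), (242, 94), (247, 131), (250, 123), (264, 110), (265, 150), (270, 123), (285, 109), (286, 150), (291, 124), (303, 109), (304, 149), (311, 122), (321, 109), (322, 148), (327, 151), (328, 111), (329, 60), (349, 33)]
[204]
240 328 board [513.4 -14.8  89.7] 43.9
240 327 board [516.5 -15.   89.7] 43.7
240 327 board [519.6 -14.9  89.7] 44.0
nest [513.3  -8.9  68. ] 59.79307566732153
```

```bash
python3 -m inch '0.3 0.6 0 0 0 0;0 0 5 0 0 0;0 0 5 0 0 0;0 0 4 0 0 0;0 0 3 0 0 0;0 0 1.5 0 0 0;0 0 1 0 0 0;0 0 0 0 0 0;0 0 0 0 0 0;0 0 0 0 0 0'
```

```text
time_s: 16.53
eef_pos: [543.5, -14.1, 79.2]
ee_rot: [-0.0, -0.013, 1.0, -0.0]
force: [-8.9, 0.2, 16.4]
grip_width: 0.244
grip_force: 41.5
```

```bash
python3 -m inch '1 0 0 0 0 0;0 0 0 0 0 0;0 0 0 0 0 0;0 0 0 0 0 0;0 0 0 0 0 0;0 0 0 0 0 0;0 0 0 0 0 0;0 0 0 0 0 0;0 0 0 0 0 0;0 0 0 0 0 0' && python3 -m inch '0 0 0 0 0 0;0 0 0 0 0 0;0 0 0 0 0 0;0 0 0 0 0 0;0 0 -10 0 0 0;0 0 -30 0 0 0;0 0 -35 0 0 0;0 0 -20 0 0 0;0 0 0 0 0 0;0 0 0 0 0 0' 0.5
python3 - <<'E'
from h import *
c=cap('wrist'); im=c['image']
cv2.imwrite('pics/w5.png',cv2.cvtColor(cv2.resize(im[100:350,60:420],None,fx=2.2,fy=2.2,interpolation=cv2.INTER_CUBIC),cv2.COLOR_RGB2BGR))
boards(c,68)
V=im.max(2); cap('top','top1.png')
print(proj(c,[547.7,-132.1,113]),delta([547.7,-132.1,100],1.6))
E
```

```text
time_s: 17.37
eef_pos: [543.4, -14.1, 79.2]
ee_rot: [0.001, -0.013, 1.0, -0.0]
force: [-3.0, 0.4, 12.0]
grip_width: 0.247
grip_force: 41.0
time_s: 18.2
eef_pos: [543.0, -14.1, 174.0]
ee_rot: [0.001, -0.013, 1.0, -0.0]
force: [-0.2, -0.4, -0.7]
grip_width: 0.499
grip_force: 0.0
board px [321. 210.] ctr [542.2  16.2] size [ 63.3 102.5] yaw -1.547
   white 71.5 [296. 238.] [ 9. 13.] at sink top [559.4  -3.7]
[110.60067181 231.68687125] ([array([  -2.6, -118.3,   71.9]), np.float64(-0.03)], np.float64(1.596))
```

View pics/w5.png

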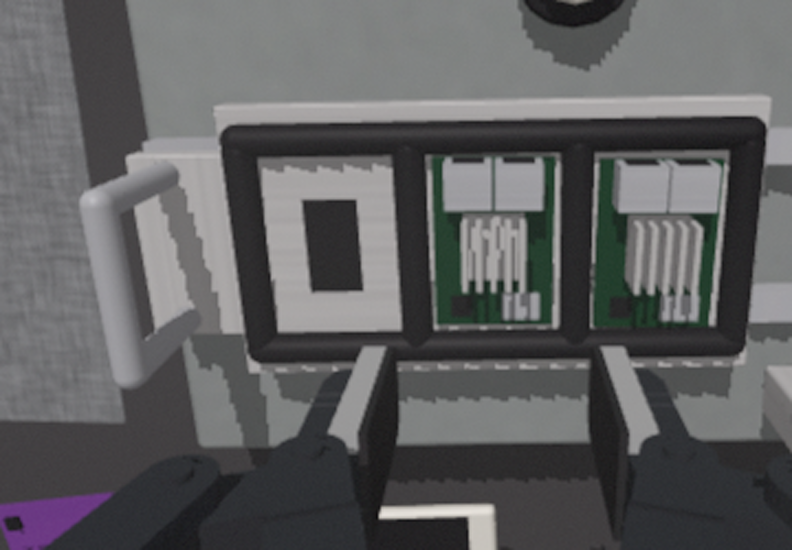

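Both boards are seated: nest 1 at crop (496,240), nest 2 at (660,240). The pull bar is at crop (113,290). Going to pinch it.

```bash
python3 -m inch '-0.5 -25 0 0 0 0;-0.5 -35 0 0 0 0;-0.5 -35 0 0 0 0;-0.5 -18 0 0 0 0;-0.5 -5 0 0 0 0;0 0 25 0 0 0;0 0 30 0 0 0;0 0 17 0 0 0;0 0 6 0 0 0;0 0 0 0 0 0' && python3 -m inch '0 0 0 0 0 0;0 0 0 0 0 0;0 0 0 0 0 0;0 0 0 0 0 0;0 0 0 0 0 0;0 0 0 0 0 0;0 0 0 0 0 0;0 0 0 0 0 0;0 0 0 0 0 0;0 0 0 0 0 0' 0 50
```

```text
time_s: 19.13
eef_pos: [547.4, -130.9, 93.1]
ee_rot: [-0.002, -0.013, 1.0, 0.001]
force: [-0.2, 0.5, 0.4]
grip_width: 0.503
grip_force: 0.0
time_s: 19.97
eef_pos: [548.8, -132.0, 96.1]
ee_rot: [0.001, -0.013, 1.0, -0.0]
force: [-0.0, 0.5, 7.1]
grip_width: 0.094
grip_force: 48.8
```

Gripped (0.094 ≈ 8–10 mm). Slide 180 mm first.

```bash
python3 -m inch '0 8 0 0 0 0;0 16 0 0 0 0;0 22 0 0 0 0;0 22 0 0 0 0;0 22 0 0 0 0;0 22 0 0 0 0;0 22 0 0 0 0;0 16 0 0 0 0;0 10 0 0 0 0;0 0 0 0 0 0' && python3 -m inch '0 4 0 0 0 0;0 4 0 0 0 0;0 4 0 0 0 0;0 4 0 0 0 0;0 4 0 0 0 0;0 0 0 0 0 0;0 0 0 0 0 0;0 0 0 0 0 0;0 0 0 0 0 0;0 0 0 0 0 0'
python3 - <<'E'
from h import *
c=cap('top','top2.png'); im=c['image']
cv2.imwrite('pics/t2.png',cv2.cvtColor(cv2.resize(im[170:310,90:310],None,fx=3,fy=3,interpolation=cv2.INTER_CUBIC),cv2.COLOR_RGB2BGR))
E
```

```text
time_s: 20.8
eef_pos: [542.1, 30.1, 95.9]
ee_rot: [-0.002, -0.014, 1.0, 0.0]
force: [-16.7, 0.5, 16.9]
grip_width: 0.091
grip_force: 50.0
time_s: 21.63
eef_pos: [541.4, 48.4, 95.9]
ee_rot: [-0.003, -0.013, 1.0, 0.0]
force: [-17.4, 0.4, 18.1]
grip_width: 0.098
grip_force: 50.2
```

View pics/t2.png

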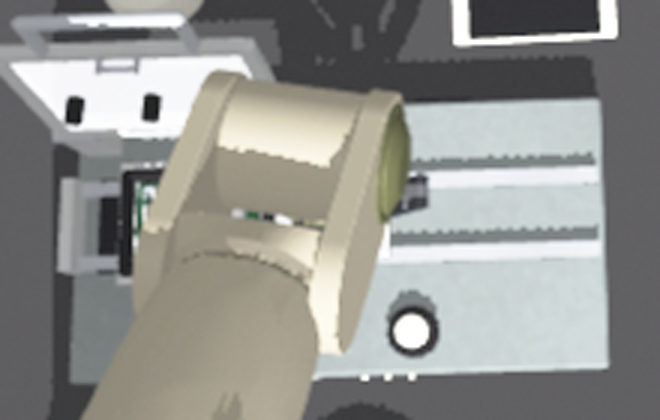

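Carrier's left edge is at crop u≈120 and the end stop near u≈80, so there's travel left. I'll relieve the side load and continue.

```bash
python3 -m inch '1.5 0 -1.2 0 0 0;0 2.5 0 0 0 0;0 2.5 0 0 0 0;0 2.5 0 0 0 0;0 2.5 0 0 0 0;0 0 0 0 0 0;0 0 0 0 0 0;0 0 0 0 0 0;0 0 0 0 0 0;0 0 0 0 0 0' && python3 -m inch '0 2 0 0 0 0;0 2 0 0 0 0;0 2 0 0 0 0;0 2 0 0 0 0;0 2 0 0 0 0;0 0 0 0 0 0;0 0 0 0 0 0;0 0 0 0 0 0;0 0 0 0 0 0;0 0 0 0 0 0'
```

```text
time_s: 22.52
eef_pos: [540.8, 58.4, 96.1]
ee_rot: [-0.001, -0.013, 1.0, 0.0]
force: [-7.5, 0.8, 5.1]
grip_width: 0.094
grip_force: 50.1
time_s: 23.35
eef_pos: [540.4, 68.4, 96.1]
ee_rot: [-0.002, -0.013, 1.0, 0.0]
force: [-8.7, 0.6, 4.8]
grip_width: 0.096
grip_force: 50.1
```

```bash
python3 -m inch '0.5 2 0 0 0 0;0 2 0 0 0 0;0 2 0 0 0 0;0 0 0 0 0 0;0 0 0 0 0 0;0 0 0 0 0 0;0 0 0 0 0 0;0 0 0 0 0 0;0 0 0 0 0 0;0 0 0 0 0 0' && python3 -m inch '0.5 1 0 0 0 0;0 1 0 0 0 0;0 1 0 0 0 0;0 1 0 0 0 0;0 1 0 0 0 0;0 0 0 0 0 0;0 0 0 0 0 0;0 0 0 0 0 0;0 0 0 0 0 0;0 0 0 0 0 0'; python3 -m inch '0 1 0 0 0 0;0 1 0 0 0 0;0 1 0 0 0 0;0 1 0 0 0 0;0 1 0 0 0 0;0 0 0 0 0 0;0 0 0 0 0 0;0 0 0 0 0 0;0 0 0 0 0 0;0 0 0 0 0 0'
```

```text
time_s: 24.18
eef_pos: [540.2, 74.1, 96.1]
ee_rot: [-0.001, -0.013, 1.0, -0.0]
force: [-6.5, -1.2, 3.8]
grip_width: 0.095
grip_force: 50.0
time_s: 25.02
eef_pos: [539.9, 79.6, 96.1]
ee_rot: [-0.0, -0.013, 1.0, 0.0]
force: [-5.0, 2.8, 3.2]
grip_width: 0.093
grip_force: 49.9
time_s: 25.85
eef_pos: [539.8, 83.0, 96.1]
ee_rot: [-0.001, -0.013, 1.0, -0.001]
force: [-5.6, -8.2, 4.4]
grip_width: 0.094
grip_force: 50.0
```

```bash
python3 -m inch '0 1 0 0 0 0;0 1 0 0 0 0;0 0.5 0 0 0 0;0 0 0 0 0 0;0 0 0 0 0 0;0 0 0 0 0 0;0 0 0 0 0 0;0 0 0 0 0 0;0 0 0 0 0 0;0 0 0 0 0 0'
```

```text
time_s: 26.68
eef_pos: [539.8, 83.1, 96.1]
ee_rot: [-0.001, -0.013, 1.0, -0.003]
force: [-7.3, -21.1, 4.0]
grip_width: 0.093
grip_force: 50.3
```

End stop reached (21 N with no motion), so the carrier is home. Release, lift, and look at the lid bar.

```bash
python3 -m inch '0 -2.5 0 0 0 0;0 0 0 0 0 0;0 0 0 0 0 0;0 0 0 0 0 0;0 0 0 0 0 0;0 0 0 0 0 0;0 0 0 0 0 0;0 0 0 0 0 0;0 0 0 0 0 0;0 0 0 0 0 0' 0.45 && python3 -m inch '0 0 -20 0 0 0;0 0 -35 0 0 0;0 0 -38 0 0 0;0 0 -38 0 0 0;0 0 -38 0 0 0;30 -20 -25 0 0 0;30 -20 0 0 0 0;30 -20 0 0 0 0;10 -10 0 0 0 0;0 0 0 0 0 0'
python3 - <<'E'
from h import *
a=cap('top'); b=cap('scene')
A=a['image'][150:300,70:270]; B=b['image'][150:300,340:540]
m=lambda I:cv2.resize(I,None,fx=2,fy=2,interpolation=cv2.INTER_CUBIC)
I=np.hstack([m(A),m(B)]); cv2.imwrite('pics/lid.png',cv2.cvtColor(I,cv2.COLOR_RGB2BGR))
print(ctrl.sense()['eef_pos'])
E
```

```text
time_s: 27.52
eef_pos: [540.2, 84.0, 96.0]
ee_rot: [0.0, -0.013, 1.0, -0.0]
force: [0.4, 0.8, -0.4]
grip_width: 0.451
grip_force: 0.0
time_s: 28.35
eef_pos: [442.0, 11.2, 289.4]
ee_rot: [0.0, -0.012, 1.0, -0.0]
force: [-0.5, 0.1, 0.6]
grip_width: 0.449
grip_force: 0.0
[443.67325721  12.37535368 289.05602962]
```

View pics/lid.png

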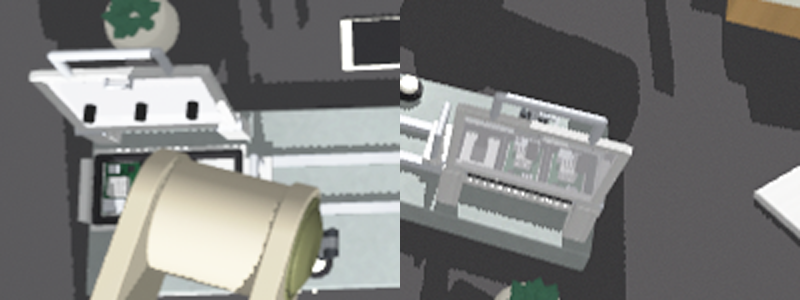

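Top crop: lid bar from (50,60) to (166,52); scene crop: from (498,97) to (605,122). Triangulating, and checking that the lid bar fits the given geometry.

```bash
python3 - <<'E'
from h import *
a=cap('top'); b=cap('scene')
def P(c): return np.array(c['intrinsics'])@np.hstack([cv2.Rodrigues(np.array(c['rvec'],float))[0],np.array(c['tvec'],float).reshape(3,1)])
for p,q in (((153,176),(389,198.5)),((95,180),(442.5,211)),((124,178),(415.7,204.7))):
    X=cv2.triangulatePoints(P(a),P(b),np.array(p,float),np.array(q,float)).ravel(); X=X[:3]/X[3]; print(X.round(1),proj(a,X).round(1),proj(b,X).round(1))
# bar line for fixed heights in top
print([ray(a,(124,178),z).round(0) for z in (295,300,305)])
E
```

```text
[645.8 144.7 296.3] [151.  176.4] [386.7 198.6]
[636.8 262.9 296.6] [ 94.6 180.1] [442.  211.1]
[641.3 204.1 296.3] [122.6 178.2] [414.1 204.9]
[array([642., 202., 295.]), array([641., 200., 300.]), array([639., 198., 305.])]
```

Lid bar middle ≈ (641,202,297), lid at about 1.77 rad, hinge x ≈ 600. Next I check the joint-6 room for the quarter turn, then climb.

```bash
python3 - <<'E'
from h import *
print(ctrl.sense()['joints'].round(2),delta([641,202,335],0.04),rot().as_matrix().round(2).tolist())
E
python3 -m inch '0 0 -15 0 0 0;0 0 -25 0 0 0;0 0 -10 0 0 1;0 0 0 0 0 1;0 0 0 0 0 1.1;0 0 0 0 0 1.1;0 0 0 0 0 1.1;0 0 0 0 0 1.1;0 0 0 0 0 1;0 0 0 0 0 1'; python3 -c "
from h import *
print(ctrl.sense()['joints'].round(2),delta([641,202,335],0.04))"
```

```text
[-0.24  0.09  1.62  0.    1.43 -1.83] ([array([-201.8,  184. ,  -46.3]), np.float64(14.87)], np.float64(1.597)) [[-1.0, -0.03, 0.0], [-0.03, 1.0, 0.0], [-0.0, 0.0, -1.0]]
time_s: 29.38
eef_pos: [444.1, 13.1, 338.4]
ee_rot: [-0.0, 0.416, 0.909, 0.0]
force: [-1.1, 0.1, -0.1]
grip_width: 0.453
grip_force: 0.0
[-0.24  0.07  1.51  0.    1.56 -0.95] ([array([ 14.2, 272.5,   3.3]), np.float64(6.42)], np.float64(0.713))
```

```bash
python3 -m inch '0 0 0 0 0 1.1;0 0 0 0 0 1.1;0 0 0 0 0 1.1;0 0 0 0 0 1.1;0 0 0 0 0 1.1;0 0 0 0 0 0.92;10 10 0 0 0 0;20 22 0 0 0 0;20 22 0 0 0 0;20 22 0 0 0 0' && python3 -m inch '20 22 0 0 0 0;20 22 0 0 0 0;20 22 0 0 0 0;20 22 0 0 0 0;15 20 0 0 0 0;10 12 0 0 0 0;0 0 0 0 0 0;0 0 0 0 0 0;0 0 0 0 0 0;0 0 0 0 0 0'; python3 - <<'E'
from h import *
print(ctrl.sense()['eef_pos'].round(1),delta([641,202,278],0.04))
c=cap('wrist','w6.png'); print(proj(c,[643,170,297]),proj(c,[639,235,297]))
E
```

```text
time_s: 30.22
eef_pos: [517.6, 87.5, 338.3]
ee_rot: [-0.0, 0.691, 0.723, -0.0]
force: [0.8, -1.4, 0.7]
grip_width: 0.451
grip_force: 0.0
time_s: 31.05
eef_pos: [631.2, 195.7, 339.1]
ee_rot: [0.0, 0.691, 0.723, 0.0]
force: [-0.1, 0.5, 0.4]
grip_width: 0.447
grip_force: 0.0
[631.2 195.7 339.1] ([array([ 5.8, 10.1, 61.1]), np.float64(0.04)], np.float64(0.044))
[300.23387878 278.29365193] [299.84367432 179.51641591]
```

View pics/w6.png

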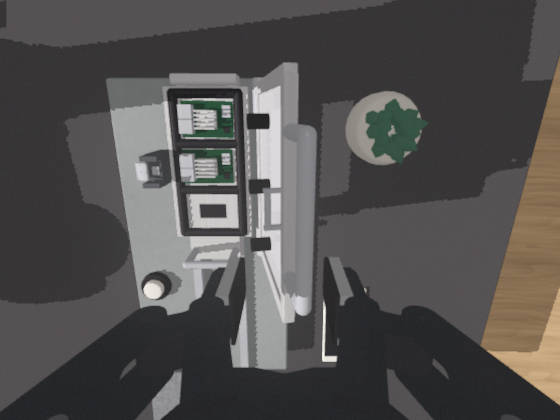

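The lid bar lies vertically at u≈306, v 130–310, about 2 mm further back than estimated. Boards are in place and the catch is at (150,170). Descend and pinch.

```bash
python3 -m inch '3 6 0 0 0 0;3 6 0 0 0 0;0 0 10 0 0 0;0 0 20 0 0 0;0 0 18 0 0 0;0 0 9 0 0 0;0 0 4 0 0 0;0 0 0 0 0 0;0 0 0 0 0 0;0 0 0 0 0 0' && python3 -m inch '0 0 0 0 0 0;0 0 0 0 0 0;0 0 0 0 0 0;0 0 0 0 0 0;0 0 0 0 0 0;0 0 0 0 0 0;0 0 0 0 0 0;0 0 0 0 0 0;0 0 0 0 0 0;0 0 0 0 0 0' 0 40
```

```text
time_s: 31.93
eef_pos: [643.5, 202.5, 279.1]
ee_rot: [0.001, 0.691, 0.723, 0.001]
force: [-0.2, 0.4, 0.4]
grip_width: 0.451
grip_force: 0.0
time_s: 32.77
eef_pos: [643.4, 202.5, 278.3]
ee_rot: [0.0, 0.691, 0.723, 0.001]
force: [0.4, 1.1, 5.0]
grip_width: 0.111
grip_force: 39.2
```

Pinched. Locate the catch (under the lid edge, hinge − 150 mm) from picture w6 to fix the hinge x.

```bash
python3 - <<'E'
from h import *
c=cap('wrist'); d=np.array([631.2,195.7,339.1])-ctrl.sense()['eef_pos']
def r(uv,z):
    M=cv2.Rodrigues(np.array(c['rvec'],float))[0]; o=-M.T@np.array(c['tvec']).ravel()+d; v=M.T@np.linalg.inv(np.array(c['intrinsics']))@np.array([uv[0],uv[1],1.]); return (o+v*(z-o[2])/v[2]).round(1)
print('catch',r((150,170),80),'nest1',r((212,165),68),'bar',r((306,220),297),'button',r((153,290),67),'housing front',r((118,100),45),r((140,350),45))
print('hinge line candidates',r((250,100),112),r((258,100),112),r((262,330),112),r((290,360),45))
E
```

```text
catch [461.6 195.9  80. ] nest1 [537.7 203.6  68. ] bar [644.3 210.  297. ] button [446.1  14.7  67. ] housing front [413.2 279.   45. ] [ 406.  -113.2   45. ]
hinge line candidates [590.6 284.1 112. ] [599.4 284.5 112. ] [610.5 -13.7 112. ] [ 655.7 -123.1   45. ]
```

Catch at x≈461 and hinge ≈ 602 agree with the lid at ≈1.79 rad. Swing it along the arc, gently at first.

```bash
python3 -m inch '0 -4 -0.8 0 0 0;0 -7.4 -1.3 0 0 0;0 -7.4 -1.1 0 0 0;0 -9.6 -0.8 0 0 0;0 -9.6 -0.5 0 0 0;0 -9.6 0.1 0 0 0;0 -9.6 0.6 0 0 0;0 -9.5 1.0 0 0 0;0 -9.5 1.5 0 0 0;0 0 0 0 0 0'
```

```text
time_s: 33.65
eef_pos: [566.1, 199.2, 279.2]
ee_rot: [-0.0, 0.691, 0.723, -0.0]
force: [-0.6, 0.4, 2.7]
grip_width: 0.113
grip_force: 40.9
```

```bash
python3 -m inch '0 -9.4 2 0 0 0;0 -9.3 2.4 0 0 0;0 -9.1 3 0 0 0;0 -9 3.3 0 0 0;0 -8.8 3.8 0 0 0;0 -8.6 4.2 0 0 0;0 -8.3 4.7 0 0 0;0 -8.2 5.1 0 0 0;0 -7.9 5.5 0 0 0;0 -7.6 5.8 0 0 0' && python3 -m inch '0 -7.3 6.3 0 0 0;0 -7 6.6 0 0 0;0 -6.7 6.9 0 0 0;0 -6.3 7.3 0 0 0;0 -5.9 7.5 0 0 0;0 -5.5 7.9 0 0 0;0 -5.1 8.1 0 0 0;0 -4.7 8.4 0 0 0;0 0 0 0 0 0;0 0 0 0 0 0'
```

```text
time_s: 34.48
eef_pos: [481.2, 195.5, 239.0]
ee_rot: [-0.0, 0.691, 0.723, 0.0]
force: [3.5, 1.7, -2.1]
grip_width: 0.116
grip_force: 39.8
time_s: 35.32
eef_pos: [432.4, 193.4, 179.2]
ee_rot: [-0.001, 0.691, 0.723, -0.0]
force: [3.0, 4.2, -4.2]
grip_width: 0.109
grip_force: 39.3
```

```bash
python3 -m inch '0 -4.3 8.5 0 0 0;0 -3.8 8.8 0 0 0;0 -3.4 9 0 0 0;0 -3 9.2 0 0 0;0 -2.5 9.2 0 0 0;0 -2 9.4 0 0 0;0 -1.3 7.6 0 0 0;0 -1 7.6 0 0 0;0 0 0 0 0 0;0 0 0 0 0 0'
```

```text
time_s: 36.15
eef_pos: [413.1, 192.5, 110.7]
ee_rot: [0.001, 0.691, 0.722, 0.002]
force: [11.1, 5.4, -2.1]
grip_width: 0.109
grip_force: 39.0
```

```bash
python3 -m inch '0.5 1.5 0 0 0 0;0 0 0 0 0 0;0 0 2 0 0 0;0 0 2 0 0 0;0 0 2 0 0 0;0 0 2 0 0 0;0 0 0 0 0 0;0 0 0 0 0 0;0 0 0 0 0 0;0 0 0 0 0 0' 0 100 && python3 -m inch '0 0 1 0 0 0;0 0 1 0 0 0;0 0 1 0 0 0;0 0 0 0 0 0;0 0 0 0 0 0;0 0 0 0 0 0;0 0 0 0 0 0;0 0 0 0 0 0;0 0 0 0 0 0;0 0 0 0 0 0'
```

```text
time_s: 36.98
eef_pos: [412.7, 192.6, 103.1]
ee_rot: [0.0, 0.691, 0.723, 0.0]
force: [1.1, -0.4, 6.7]
grip_width: 0.09
grip_force: 98.4
time_s: 37.82
eef_pos: [412.6, 192.6, 99.3]
ee_rot: [-0.0, 0.691, 0.723, -0.0]
force: [4.8, 1.0, -6.8]
grip_width: 0.084
grip_force: 97.6
```

```bash
python3 -m inch '0 0 1 0 0 0;0 0 1 0 0 0;0 0 1 0 0 0;0 0 0 0 0 0;0 0 0 0 0 0;0 0 0 0 0 0;0 0 0 0 0 0;0 0 0 0 0 0;0 0 0 0 0 0;0 0 0 0 0 0' && python3 -m inch '0 0 1 0 0 0;0 0 1 0 0 0;0 0 0 0 0 0;0 0 0 0 0 0;0 0 0 0 0 0;0 0 0 0 0 0;0 0 0 0 0 0;0 0 0 0 0 0;0 0 0 0 0 0;0 0 0 0 0 0'
```

```text
time_s: 38.65
eef_pos: [412.7, 192.6, 96.9]
ee_rot: [-0.0, 0.691, 0.723, -0.0]
force: [0.8, -4.6, 1.5]
grip_width: 0.088
grip_force: 98.6
time_s: 39.48
eef_pos: [412.7, 192.7, 96.0]
ee_rot: [0.0, 0.691, 0.723, -0.0]
force: [-4.9, -6.4, 16.9]
grip_width: 0.092
grip_force: 100.3
```

```bash
python3 -m inch '0 0 0.8 0 0 0;0 0 0.8 0 0 0;0 0 0 0 0 0;0 0 0 0 0 0;0 0 0 0 0 0;0 0 0 0 0 0;0 0 0 0 0 0;0 0 0 0 0 0;0 0 0 0 0 0;0 0 0 0 0 0'
```

```text
time_s: 40.32
eef_pos: [412.8, 192.7, 95.7]
ee_rot: [0.0, 0.691, 0.723, 0.0]
force: [-12.1, -9.3, 32.8]
grip_width: 0.09
grip_force: 102.5
```

Firm stop at 33 N. Now tug upward.

```bash
python3 -m inch '0 0 -1.5 0 0 0;0 0 -1.5 0 0 0;0 0 -1 0 0 0;0 0 -1 0 0 0;0 0 -1 0 0 0;0 0 0 0 0 0;0 0 0 0 0 0;0 0 0 0 0 0;0 0 0 0 0 0;0 0 0 0 0 0' && python3 -m inch '0 0 -1 0 0 0;0 0 -0.5 0 0 0;0 0 0 0 0 0;0 0 0 0 0 0;0 0 0 0 0 0;0 0 0 0 0 0;0 0 0 0 0 0;0 0 0 0 0 0;0 0 0 0 0 0;0 0 0 0 0 0'
```

```text
time_s: 41.15
eef_pos: [412.6, 192.6, 99.0]
ee_rot: [-0.0, 0.691, 0.723, -0.0]
force: [2.5, -3.7, -1.6]
grip_width: 0.089
grip_force: 98.2
time_s: 41.98
eef_pos: [412.6, 192.7, 99.7]
ee_rot: [-0.0, 0.691, 0.723, -0.0]
force: [6.0, -2.7, -11.6]
grip_width: 0.09
grip_force: 97.5
```

```bash
python3 -m inch '0 0 -1 0 0 0;0 0 -0.7 0 0 0;0 0 0 0 0 0;0 0 0 0 0 0;0 0 0 0 0 0;0 0 0 0 0 0;0 0 0 0 0 0;0 0 0 0 0 0;0 0 0 0 0 0;0 0 0 0 0 0'
```

```text
time_s: 42.82
eef_pos: [412.6, 192.6, 100.5]
ee_rot: [-0.0, 0.691, 0.723, -0.001]
force: [9.7, -0.9, -24.0]
grip_width: 0.09
grip_force: 97.3
```

The catch held a 24 N tug. Ease off, release, lift and go over the start button.

```bash
python3 -m inch '0 0 1.5 0 0 0;0 0 1.5 0 0 0;0 0 1 0 0 0;0 0 0 0 0 0;0 0 0 0 0 0;0 0 0 0 0 0;0 0 0 0 0 0;0 0 0 0 0 0;0 0 0 0 0 0;0 0 0 0 0 0' 0.45 && python3 -m inch '0 0 -10 0 0 0;0 0 -25 0 0 0;0 0 -30 0 0 0;-20 2.6 -5 0 0 0;-30 4 0 0 0 0;-35 4.5 0 0 0 0;-35 4.5 0 0 0 0;-35 4.5 0 0 0 0;-20 2.5 0 0 0 0;-5.7 1 0 0 0 0' && python3 -m inch '0 0 0 0 0 0;0 0 0 0 0 0;0 0 0 0 0 0;0 0 0 0 0 0;0 0 0 0 0 0;0 0 0 0 0 0;0 0 0 0 0 0;0 0 0 0 0 0;0 0 0 0 0 0;0 0 0 0 0 0' 0 20
python3 - <<'E'
from h import *
print(ctrl.sense()['eef_pos'].round(1))
c=cap('wrist','w7.png'); H,S,V=cv2.split(cv2.cvtColor(c['image'],cv2.COLOR_RGB2HSV))
for a,r,k in blobs((V>150)&(S<60),300,9000):
    if max(r[1])/min(r[1])<1.5: p=ray(c,r[0],67); print(a,np.round(r[0]),np.round(r[1]),p.round(1),delta([p[0],p[1],75]))
E
```

```text
time_s: 43.65
eef_pos: [412.8, 192.8, 98.6]
ee_rot: [0.0, 0.691, 0.723, 0.0]
force: [-0.5, -0.7, 0.1]
grip_width: 0.45
grip_force: 0.0
time_s: 44.48
eef_pos: [444.8, 10.7, 168.6]
ee_rot: [0.0, 0.692, 0.722, -0.0]
force: [-1.0, 0.5, 0.9]
grip_width: 0.447
grip_force: 0.0
time_s: 45.32
eef_pos: [444.4, 13.3, 168.6]
ee_rot: [0.0, 0.691, 0.723, 0.0]
force: [0.4, -0.4, 0.6]
grip_width: 0.0
grip_force: 0.0
[444.4  13.3 168.6]
815.0 [284. 212.] [32. 33.] [444.1  13.7  67. ] ([array([ 0.5, -0.2, 93.5])], np.float64(0.044))
```

View pics/w7.png

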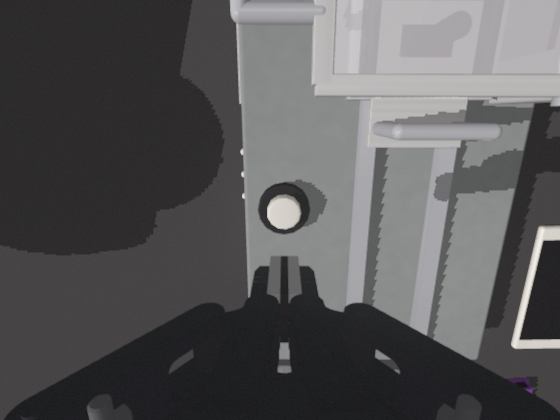

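The lid is shut, and the button at (284,212) lies straight below the shut fingers. Press it.

```bash
python3 -m inch '0 0 25 0 0 0;0 0 30 0 0 0;0 0 25 0 0 0;0 0 12 0 0 0;0 0 4 0 0 0;0 0 3 0 0 0;0 0 3 0 0 0;0 0 2 0 0 0;0 0 2 0 0 0;0 0 2.5 0 0 0' && python3 -m inch '0 0 0.6 0 0 0;0 0 0.5 0 0 0;0 0 0 0 0 0;0 0 0 0 0 0;0 0 0 0 0 0;0 0 0 0 0 0;0 0 0 0 0 0;0 0 0 0 0 0;0 0 0 0 0 0;0 0 0 0 0 0'
```

```text
time_s: 46.2
eef_pos: [445.0, 13.2, 60.7]
ee_rot: [0.001, 0.691, 0.723, 0.0]
force: [-2.1, 0.8, 20.3]
grip_width: 0.001
grip_force: 11.0
time_s: 47.03
eef_pos: [445.1, 13.2, 60.7]
ee_rot: [0.001, 0.691, 0.723, 0.001]
force: [-6.9, 1.2, 21.6]
grip_width: 0.006
grip_force: 11.3
```

Bottomed out at 60.7 mm (6 mm travel, 21 N). Let go, retreat and check.

```bash
python3 -m inch '0 0 -8 0 0 0;0 0 -20 0 0 0;0 0 -35 0 0 0;0 0 -35 0 0 0;0 0 -30 0 0 0;-30 0 0 0 0 0;-30 0 0 0 0 0;-30 0 0 0 0 0;-20 0 0 0 0 0;0 0 0 0 0 0'
python3 - <<'E'
from h import *
a=cap('top')['image'][150:310,80:280]; b=cap('scene')['image'][150:310,260:460]
m=lambda I:cv2.resize(I,None,fx=2,fy=2,interpolation=cv2.INTER_CUBIC)
cv2.imwrite('pics/end.png',cv2.cvtColor(np.hstack([m(a),m(b)]),cv2.COLOR_RGB2BGR)); print(ctrl.sense()['force'])
E
```

```text
time_s: 47.87
eef_pos: [449.4, -99.5, 187.0]
ee_rot: [0.001, 0.692, 0.722, -0.0]
force: [-0.5, 1.2, -0.3]
grip_width: 0.004
grip_force: 0.0
[-0.02481291  0.08594786 -0.52144496]
```

View pics/end.png

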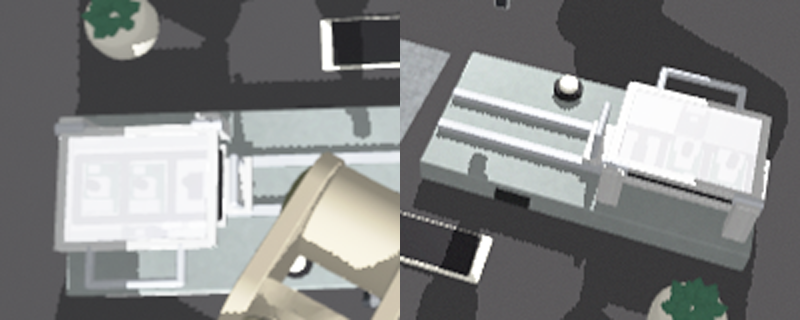

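The final view shows the lid shut flat over the home carrier, the button out at (568,85), and the phone and plant untouched. Handing in.

```bash
python3 -c "
from rig import ctrl
print(ctrl.finish_job())"
```

```text
the job is handed in; nothing more can be done
None
```

I handed the job in at about 48 s, with no verdict returned: both green boards are in nests, the carrier is home, the lid held a 24 N tug, and the start button was pressed fully down and let go.

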